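# Rock two hatch covers on the granite plate and gauge the twisted one

## Task

One of the two white hatch covers on the granite plate is twisted: find it by pressing lightly on their corners with the closed fingertips, and rock it over, so that its raised corner goes down and the hinge side tips up, then let it fall back. Slide the taper gauge flat along the plate, tip first, under that raised corner until it just bears on the cover's edge, stopping before it starts to lift the cover. Let go of it there so that the gap can be read, and leave everything else where it is.

Things in the scene. Friction and masses are not known exactly. Their poses are not given: they have to be found in the camera images.
- granite: Fixed black granite surface plate, 400 (x) x 600 (y) x 70 mm. Origin: centre of its underside, on the table; the flat working face is 70 mm above the origin.
- cover_a: White sheet hatch cover 120 x 120 mm, about 1 kg, lying skirt down on the plate: flat top 14 mm above the plate, 2 mm skirt all round, hollow inside. Origin: centre of its underside; x, y along its edges, z up. Steel hinge block (x -38 to 38, top 40 mm) along the edge at y = -46, strap (top 16.5 mm) along x = 0, black knob (top 28 mm) at y = +12; its four corners are clear for pressing.
- cover_b: A second cover of the same look, build and axes. One of the two is twisted and a little bowed: it stands on three corners, the fourth, on the side away from its hinge block, 2.9 to 5 mm clear of the plate (the gap runs out along both edges to the next corners). About 1.5 N on that corner tips it down, and it falls back; 2.8 N up lifts it. Its tilt alone does not give the gap. The other lies firm.
- taper_gauge: Taper (wedge) gauge of 0.1 kg lying flat on the plate, 114 mm long: an orange grip 44 x 16 x 14 mm high, then a steel wedge 14 mm wide and 70 mm long that tapers evenly from 8.5 mm thick at the grip to 1.5 mm at the tip (1 mm per 10 mm). Origin: underside, under the middle of the orange grip; x points to the tip, z up; the flat underside lies on the plate.
- gauge_tip (a point): Middle of the gauge's tip, on its underside, 92 mm from the gauge's origin along its x.
- test_gauge: Bystander: round black pressure gauge, 100 mm across and 42 mm high, lying on its back on the table. Origin: centre of its underside.
- adapter: Bystander: brass adapter with a blue cap, 32 mm across, 42 mm high, standing on the plate behind the covers. Origin: centre of its underside.
- foam_box: Bystander: white foam box 170 x 190 x 45 mm with a gauge in it, on the table. Origin: centre of its underside.
Things that resemble listed ones, but are neither listed nor needed, are in the scene too. Leave any pink or turquoise look-alike of the cover_a alone.

How it is judged:
On the way:
1. a cover has been rocked over: pressed down with the fingers on the side away from its hinge block until the hinge side tips up (((angle between cover_a's own y axis and vertical above 1.5788 rad and contact force between the fingers and cover_a above 0.5 N) or (angle between cover_b's own y axis and vertical above 1.5788 rad and contact force between the fingers and cover_b above 0.5 N))), for 0.1 s.
At the end, for the whole second after the job is handed in: The taper gauge lies flat on the granite, released, still, its tip under the raised corner of the twisted cover (8 mm or more inside an edge, within 45 mm of both), bearing on it with 0.1 to 2.6 N (not lifting it); both covers within 12 mm of their start, the gauged one down on its hinge side ((((x of gauge_tip in the frame of cover_a between 0.015 and 0.058 m or x of gauge_tip in the frame of cover_a between -0.058 and -0.015 m) and y of gauge_tip in the frame of cover_a between 0.015 and 0.058 m and (x of gauge_tip in the frame of cover_a between -0.052 and 0.052 m or y of gauge_tip in the frame of cover_a below 0.052 m) and contact force between taper_gauge and cover_a between 0.1 and 2.6 N and angle between cover_a's own y axis and vertical below 1.561 rad) or ((x of gauge_tip in the frame of cover_b between 0.015 and 0.058 m or x of gauge_tip in the frame of cover_b between -0.058 and -0.015 m) and y of gauge_tip in the frame of cover_b between 0.015 and 0.058 m and (x of gauge_tip in the frame of cover_b between -0.052 and 0.052 m or y of gauge_tip in the frame of cover_b below 0.052 m) and contact force between taper_gauge and cover_b between 0.1 and 2.6 N and angle between cover_b's own y axis and vertical below 1.561 rad)) and angle between taper_gauge's own z axis and vertical below 0.04 rad and linear speed of taper_gauge below 0.01 m/s and distance of each of cover_a, cover_b from where it was at the start of the episode below 0.012 m); the robot touches nothing.
It fails at once if a cover is pressed with more than 18 N by the fingers (contact force between the fingers and cover_a above 18 N or contact force between the fingers and cover_b above 18 N).
It fails at once if the gauge is forced against a cover with more than 8 N (contact force between taper_gauge and cover_a above 8 N or contact force between taper_gauge and cover_b above 8 N).
It fails at once if a cover is tipped or jacked up far beyond its own rocking (angle between any of cover_a, cover_b's own x axis and vertical below 1.5298 rad or angle between any of cover_a, cover_b's own x axis and vertical above 1.6118 rad or angle between any of cover_a, cover_b's own y axis and vertical below 1.5378 rad).
It fails at once if a cover is pushed or carried more than 20 mm from its place (distance of any of cover_a, cover_b from where it was at the start of the episode above 0.02 m).
It fails at once if a bystander is moved more than 20 mm (distance of any of test_gauge, adapter, foam_box from where it was at the start of the episode above 0.02 m).
It also fails if it takes over 72 s, if anything falls off the work surface, if the arm or the gripper's body presses on something with over 40 N, if the wrist force passes 120 N, or if a joint passes its speed limit or range.

## Robot

A 7-joint arm with a two-finger parallel gripper is mounted at the origin on the work surface. World frame = base frame: x ahead of the robot, y to its left, z up, the work surface at z = 0. Lengths are in m, angles in rad, forces in N, time in s.
With the tool pointing down it reaches from about 0.4 to 0.875 m from the base axis. Payload 19.3 kg.
Tool frame: the origin (TCP) lies between the finger pads; the fingertips stand 8 mm ahead of it and the grasp point (between the pads) lies 11 mm behind it (bot.tip_extent is the x of the fingertips in the tool frame, in m); x points along the fingers, y is the direction in which the jaws open and shut, and the axes are right-handed (so a half turn about x gives the same grasp; the last joint's range is limited). The gripper opens to 85 mm and grips with 20 to 120 N. Pads are 22 mm wide; open, the fingers measure 114 mm over their backs; the gripper's body (76 mm by 85 mm) begins 54 mm behind the grasp point. The pads swing forward as they close: fully open they stand 13 mm farther back than shut.
Start: joints at [-1.311, 0.521, -0.036, 1.599, 0.021, 1.021, -0.113], TCP at [0.202, 0.591, 0.239] pointing down, gripper open.
Joint ranges: [-2.91, 2.91], [-0.3, 2.13], [-1.5, 1.42], [0.17, 2.43], [-1.26, 4.41], [0.16, 1.93], [-2.52, 2.52]. Speed limits (rad/s): [1.89, 1.89, 2.39, 2.39, 3.01, 3.01, 3.01].

## Interface

Orientations are given as [roll, pitch, yaw] about the fixed x, y, z axes, in that order (R = Rz(yaw) Ry(pitch) Rx(roll)).
In Python, from workcell import telemetry, grab_frame, job, cut_out, pinpoint, bot gives the robot as it stands.
- The arm moves only by the tool send_rows, never from a script. Its argument "rows" is a list of rows, each an object of numbers: "dx", "dy", "dz": the shift along the tool's x, y, z in cm; "rx", "ry", "rz": the turn, a rotation vector about the tool's x, y, z in units of 10 degrees (1.0 is 10 degrees); "fingers": the closure, from -1 (fully open) to 1 (shut). In form: [{"dx": .., "dy": .., "dz": .., "rx": .., "ry": .., "rz": .., "fingers": ..}, ...]. A call has exactly 8 rows; each row is the pose to reach, as a shift and turn from the pose commanded when the call began, along the tool's axes at that moment; what a row does not reach only later rows make up. A row lasts 1/8 s, in which the tool goes at most 62.5 mm and 10.7 degrees, less where a joint would pass 70% of its speed; a pose out of reach is approached as far as the arm can. A call with a gripper value outside its range is refused whole. The fingers move at their own pace and stop on an object; "squeeze" is the grip in N (left out, the last holds). Time passes only in rows, so rows that repeat a pose let the fingers close, or fill a call up. It gives the time, the measured TCP pose, the force and the opening at its end, in the units of the state.
- telemetry.observe(): the state, without advancing time (a new reading comes with each control period).
- grab_frame(name): name is "side" or "top" or "wrist"; returns a dict with "pixels" (420x560x3 uint8, blue, green, red), "fx", "fy", "cx", "cy" (pixels), "R" (3x3) and "t" (3): a world point X has camera coordinates R X + t. Camera axes: x right, y down, z forward; pixel columns grow to the right and rows downward; lengths in m; the calibration is good to about 2 mm. The wrist camera is an equidistant fisheye: a pixel r from the principal point sees the ray r / f radians off the axis. A picture is of the moment at which its call begins. There is no depth.
- job.job_done(): hands the job in, once; it reports no verdict.
Trained networks look in a picture, given as the dict that the camera call returned (one of the last four; its "shot" number tells which), for a name from the list of things; names that differ only in an ending like _2 or _b are one class to them, and where a whole thing is asked for, a point or a joint stands for the part that bears it (a point fixed in the world has none). Each returns a list of dicts, best first, with "conf" (0 to 1); they miss things now and then, are a little off and sometimes report something else, mostly with a low value. They report only what shows in the picture. A call takes as long as a camera call. They do not tell look-alikes from the thing itself.
- cut_out(picture, label): "pixels" (420x560 bool, what is visible of it) and "centre" ([column, row] in pixels, amid what is visible of it).
- pinpoint(picture, label): "centre" ([column, row] in pixels: a listed point, or the origin of a listed thing).
The state is a dict: "clock": time; "qpos": joint angles; "qd": joint speeds; "joint_efforts": joint torques, N m; "position": TCP position; "tool_rot": TCP orientation; "force": force on the tool from outside, world axes, zero at the start; "moment": the same for the moment, N m; "grip_width": finger opening in m.
Only numpy, scipy, OpenCV 4.12 (cv2) and the standard library are available. Lean on these libraries where they do the work, as an engineer would, in place of code of your own. Each camera call takes 0.05 s, during which the arm holds its last target.

## Working session

There is one attempt and no reset: what is moved stays moved. The work goes in short steps, Python scripts to look and compute and a tool call to move; the robot and the scene stay as the last step left them, time stands still between calls to the robot, and variables do not carry over. Pictures are saved under pics/ and viewed, and the job is handed in when it is done.

Besides the shell and the picture viewer there is one more tool, called after ">>>" as a command line: name --argument value ..., lists and objects as JSON in quotes. send_rows: Moves the arm, as the interface text tells. Its arguments: {"type":"object","properties":{"rows":{"type":"array","items":{"type":"object","properties":{"dx":{"type":"number"},"dy":{"type":"number"},"dz":{"type":"number"},"rx":{"type":"number"},"ry":{"type":"number"},"rz":{"type":"number"},"fingers":{"type":"number"}}}},"squeeze":{"type":"number"}},"required":["rows"]}

```bash
ls; mkdir -p pics; python3 - <<'E'
from workcell import telemetry, grab_frame, job, cut_out, pinpoint, bot
import cv2,pickle
s=telemetry.observe();print(s)
for n in ["side","top","wrist"]:
    p=grab_frame(n);cv2.imwrite(f"pics/{n}0.png",p["pixels"]);pickle.dump(p,open(f"{n}0.pkl","wb"))
    print(n,p["fx"],p["fy"],p["cx"],p["cy"],p["R"],p["t"])
    for l in ["granite","cover_a","taper_gauge","gauge_tip","adapter","test_gauge","foam_box"]:
        print(l,[(round(d["conf"],2),[round(float(v)) for v in d["centre"]]) for d in pinpoint(p,l)])
print(bot.tip_extent, telemetry.observe()["clock"])
E
```

```text
pics
{'clock': 0.0, 'qpos': array([-1.31120093,  0.52199857, -0.03629642,  1.60000124,  0.02115813,
        1.02109647, -0.1127619 ]), 'qd': array([-1.59202476e-03,  4.27493495e-04, -7.52136328e-04, -3.46218947e-04,
       -6.00470323e-04, -1.71142993e-03,  4.31798931e-05]), 'joint_efforts': array([ 1.04256262e-03, -9.27120423e+01,  1.98006749e+00, -3.69912958e+01,
        1.76714215e-02,  8.51503573e-03, -3.80683321e-05]), 'position': array([0.20234076, 0.59099534, 0.23873811]), 'tool_rot': array([-1.51742978,  1.56967602, -1.84724594]), 'force': array([0.41295039, 0.65254371, 1.03561023]), 'moment': array([-0.01622863,  0.01334037, -0.02851225]), 'grip_width': 0.08531401570252957}
side 407.5676307176208 407.5676307176208 277.2120618796903 209.35221997698685 [[ 0.99265027 -0.119875   -0.01659573]
 [-0.07810803 -0.5298803  -0.84446788]
 [ 0.09243683  0.83955753 -0.53534903]] [-0.48661128  0.09338697  1.18060956]
granite [(0.95, [307, 223]), (0.44, [254, 211])]
cover_a [(0.94, [306, 179]), (0.87, [322, 228]), (0.66, [202, 162]), (0.59, [203, 194])]
taper_gauge [(0.73, [255, 211])]
gau
[... 438 characters left out ...]
 175]), (0.77, [135, 290]), (0.63, [209, 281])]
taper_gauge [(0.67, [285, 227])]
gauge_tip [(0.6, [269, 206]), (0.21, [152, 229])]
adapter []
test_gauge [(0.61, [158, 228])]
foam_box [(0.95, [423, 184]), (0.19, [282, 229])]
wrist 325.19226210127806 325.19226210127806 276.54948816579287 209.3575315951167 [[ 3.23282476e-01  9.46302497e-01  1.55612046e-04]
 [ 8.98377431e-01 -3.06961640e-01  3.14153694e-01]
 [ 2.97332192e-01 -1.01420586e-01 -9.49372125e-01]] [-0.62532787 -0.0423496   0.3796038 ]
granite [(0.62, [92, 417]), (0.3, [24, 391])]
cover_a [(0.98, [201, 234]), (0.91, [80, 285])]
taper_gauge [(0.48, [24, 393])]
gauge_tip []
adapter []
test_gauge [(0.85, [229, 356])]
foam_box []
0.008 1.2
```

View pics.

View pics/top0.png

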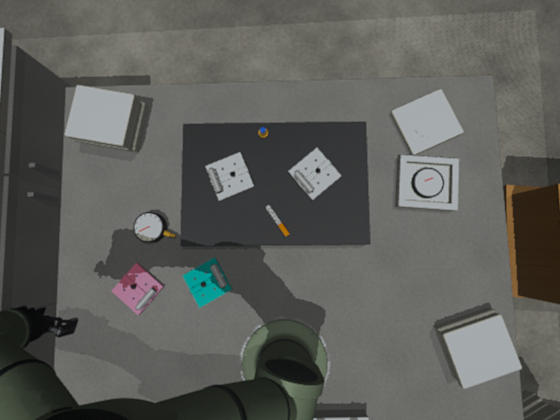

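View pics/side0.png

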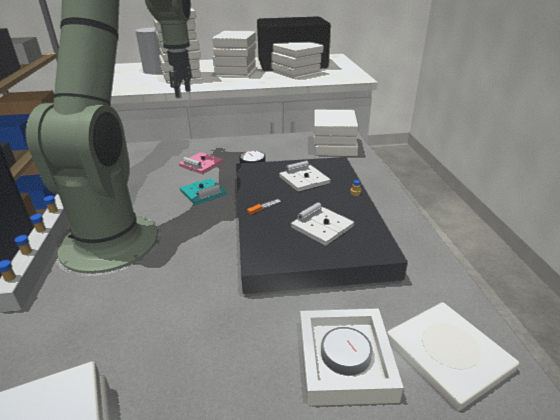

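View pics/wrist0.png

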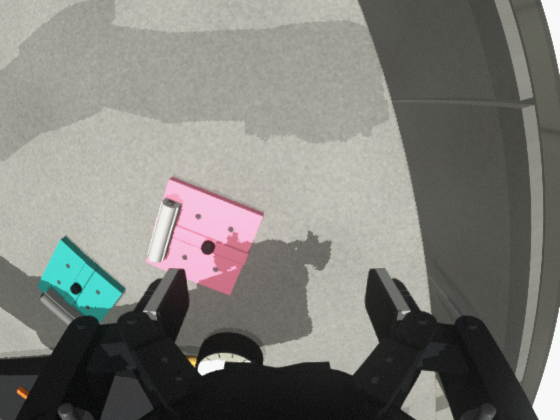

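```bash
cat > h.py <<'E'
import numpy as np,cv2,pickle
from scipy.spatial.transform import Rotation as Rn
def ray(p,uv):
    u,v=uv; x=(u-p["cx"])/p["fx"]; y=(v-p["cy"])/p["fy"]
    if p.get("fish"):
        r=np.hypot(x,y); d=np.array([0,0,1.]) if r<1e-9 else np.array([np.sin(r)*x/r,np.sin(r)*y/r,np.cos(r)])
    else: d=np.array([x,y,1.])
    R=np.array(p["R"]);return -R.T@np.array(p["t"]),R.T@d
def onz(p,uv,z):
    c,d=ray(p,uv);return c+d*(z-c[2])/d[2]
def proj(p,X):
    c=np.array(p["R"])@np.array(X)+np.array(p["t"])
    if p.get("fish"):
        th=np.arctan2(np.hypot(c[0],c[1]),c[2]);n=np.hypot(c[0],c[1])+1e-12
        return np.array([p["cx"]+p["fx"]*th*c[0]/n,p["cy"]+p["fy"]*th*c[1]/n])
    return np.array([p["cx"]+p["fx"]*c[0]/c[2],p["cy"]+p["fy"]*c[1]/c[2]])
def tri(a,ua,b,ub):
    c1,d1=ray(a,ua);c2,d2=ray(b,ub)
    A=np.stack([d1,-d2],1);s=np.linalg.lstsq(A,c2-c1,rcond=None)[0]
    q1=c1+d1*s[0];q2=c2+d2*s[1];return (q1+q2)/2,np.linalg.norm(q1-q2)
def toolR(s): 
    r=s["tool_rot"]; return Rn.from_euler("xyz",r).as_matrix()
def delta(s,pos,R=None):
    """cm shift and rotvec (10deg) in tool axes to reach world pos, R"""
    T=toolR(s);d=T.T@(np.array(pos)-s["position"])*100
    r=np.zeros(3) if R is None else Rn.from_matrix(T.T@R).as_rotvec()*18/np.pi
    return np.round(d,2),np.round(r,2)
def down(yaw_y):
    """tool x down, tool y along world angle"""
    x=np.array([0,0,-1.]);y=np.array([np.cos(yaw_y),np.sin(yaw_y),0]);return np.stack([x,y,np.cross(x,y)],1)
E
python3 - <<'E'
from h import *
T=pickle.load(open("top0.pkl","rb"));S=pickle.load(open("side0.pkl","rb"));W=pickle.load(open("wrist0.pkl","rb"))
for n,a,b in [("c1",(231,175),(306,179)),("c2",(312,169),(322,228)),("gauge",(285,227),(255,211)),("tip",(269,206),(283,201)),("adapter",(263,132),(356,188)),("granite",(275,186),(307,223))]:
    print(n,tri(T,a,S,b),onz(T,a,.07))
for n,a in [("gr corner",(182,122)),("",(367,122)),("",(370,244)),("",(182,246)),("foam",(428,182))]: print(n,onz(T,a,.07))
print(onz(T,(150,227),0.04))
# wrist cam pose wrt tool
from workcell import telemetry
s=telemetry.observe();Tr=toolR(s);print(Tr)
c=-W["R"].T@W["t"];print("cam in tool",Tr.T@(c-s["position"]),"axes",Tr.T@W["R"].T)
E
```

```text
c1 (array([0.60422664, 0.15742775, 0.07299014]), np.float64(0.001661332597281737)) [0.6039619 0.1579164 0.07     ]
c2 (array([ 0.61065639, -0.10298435,  0.06000453]), np.float64(0.016226326897826552)) [ 0.61686308 -0.10314089  0.07      ]
gauge (array([ 0.42904966, -0.01181433,  0.07316096]), np.float64(0.006665029568505002)) [ 0.4325479 -0.0118434  0.07     ]
tip (array([0.50704463, 0.03718249, 0.06901906]), np.float64(0.012601255438485368)) [0.50061484 0.03750652 0.07      ]
adapter (array([0.73930487, 0.051227  , 0.08701619]), np.float64(0.002161230202269082)) [0.74344016 0.05234844 0.07      ]
granite (array([ 0.5806765 ,  0.01877654, -0.00533478]), np.float64(0.00795550818857346)) [0.56457299 0.01702706 0.07      ]
gr corner [0.78430842 0.31721352 0.07      ]
 [ 0.7677145  -0.28692292  0.07      ]
 [ 0.37283636 -0.27740946  0.07      ]
 [0.38035193 0.31479002 0.07      ]
foam [ 0.56515671 -0.47152674  0.07      ]
[0.44457516 0.42797239 0.04      ]
[[-1.27971057e-05  3.23871964e-01  9.46100920e-01]
 [-3.93790910e-06  9.46100920e-01 -3.23871964e-01]
 [-1.00000000e+00 -7.87028318e-06 -1.08319751e-05]]
cam in tool [-0.13449759  0.00023033 -0.07943597] axes [[-1.63475580e-04 -3.14163982e-01  9.49368720e-01]
 [ 9.99999793e-01  5.40100533e-04  3.50923380e-04]
 [-6.23002038e-04  9.49368580e-01  3.14163829e-01]]
```

```bash
python3 - <<'E'
from h import *
from workcell import telemetry
s=telemetry.observe();print(delta(s,(0.5,0.03,0.26),down(np.pi/2)))
E
```

```text
(array([ -2.07, -43.47,  46.33]), array([-1.89, -0.  ,  0.  ]))
```

>>> send_rows --rows '[{"dx": -2, "dy": -4, "dz": 4.3, "rx": -0.2}, {"dx": -2, "dy": -8, "dz": 8.6, "rx": -0.4}, {"dx": -2, "dy": -12, "dz": 12.9, "rx": -0.6}, {"dx": -2, "dy": -16, "dz": 17.2, "rx": -0.8}, {"dx": -2, "dy": -20, "dz": 21.5, "rx": -1.0}, {"dx": -2, "dy": -24, "dz": 25.8, "rx": -1.2}, {"dx": -2, "dy": -28, "dz": 30, "rx": -1.4}, {"dx": -2, "dy": -32, "dz": 34.3, "rx": -1.6}]'

```text
invalid input at $.rows[0]: expected keys dx, dy, dz, rx, ry, rz, fingers
```

>>> send_rows --rows '[{"dx": 0, "dy": -4, "dz": 4, "rx": -0.1, "fingers": -1}, {"dx": 0, "dy": -8, "dz": 8, "rx": -0.2}, {"dx": 0, "dy": -11.5, "dz": 12, "rx": -0.29}, {"dx": 0, "dy": -11.5, "dz": 12, "rx": -0.29}, {"dx": 0, "dy": -11.5, "dz": 12, "rx": -0.29}, {"dx": 0, "dy": -11.5, "dz": 12, "rx": -0.29}, {"dx": 0, "dy": -11.5, "dz": 12, "rx": -0.29}, {"dx": 0, "dy": -11.5, "dz": 12, "rx": -0.29}]'

```text
invalid input at $.rows[0]: expected keys dx, dy, dz, rx, ry, rz, fingers
```

```bash
python3 - <<'E'
from h import *
from workcell import *
s=telemetry.observe();print(s["clock"],s["position"],s["tool_rot"],s["qpos"],s["force"])
p=grab_frame("wrist");p["fish"]=1;cv2.imwrite("pics/wrist1.png",p["pixels"]);pickle.dump(p,open("wrist1.pkl","wb"))
for l in ["cover_a","taper_gauge","gauge_tip"]:
    for d in pinpoint(p,l): print(l,round(d["conf"],2),np.round(d["centre"]),onz(p,d["centre"],.07))
for i,d in enumerate(cut_out(p,"cover_a")):
    print(d["conf"],d["centre"]);np.save(f"m1_{i}.npy",d["pixels"])
E
```

```text
1.2 [0.20241317 0.59130374 0.23928841] [-2.5132504   1.57078294 -2.84306959] [-1.31120886  0.52139002 -0.03631167  1.59952359  0.02119481  1.0210706
 -0.11279663] [-0.1604808   0.14710584 -0.34369922]
cover_a 0.96 [ 82. 281.] [0.23328614 0.32332812 0.07      ]
cover_a 0.96 [203. 235.] [0.2246835  0.50413422 0.07      ]
taper_gauge 0.41 [ 24. 392.] [ 0.42625881 -0.02285167  0.07      ]
0.57 [76.3, 283.4]
0.56 [202.1, 234.6]
0.15 [221.3, 351.1]
```

View pics/wrist1.png

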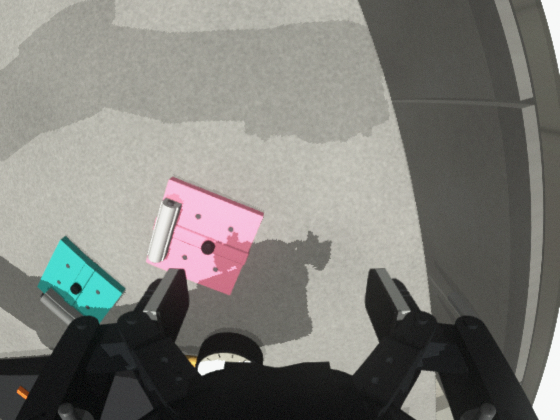

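>>> send_rows --rows '[{"dx": -2, "dy": -4, "dz": 4.3, "rx": -0.2, "ry": 0, "rz": 0, "fingers": 1}, {"dx": -2, "dy": -8, "dz": 8.6, "rx": -0.4, "ry": 0, "rz": 0, "fingers": 1}, {"dx": -2, "dy": -12, "dz": 12.9, "rx": -0.6, "ry": 0, "rz": 0, "fingers": 1}, {"dx": -2, "dy": -16, "dz": 17.2, "rx": -0.8, "ry": 0, "rz": 0, "fingers": 1}, {"dx": -2, "dy": -20, "dz": 21.5, "rx": -1.0, "ry": 0, "rz": 0, "fingers": 1}, {"dx": -2, "dy": -24, "dz": 25.8, "rx": -1.2, "ry": 0, "rz": 0, "fingers": 1}, {"dx": -2, "dy": -28, "dz": 30, "rx": -1.4, "ry": 0, "rz": 0, "fingers": 1}, {"dx": -2, "dy": -32, "dz": 34.3, "rx": -1.6, "ry": 0, "rz": 0, "fingers": 1}]'

```text
clock: 2.45
position: [0.424, 0.1758, 0.2596]
tool_rot: [0.647, 1.57, 0.597]
force: [1.0, 0.6, -0.9]
grip_width: 0.0002
```

>>> send_rows --rows '[{"dx": 0, "dy": -4, "dz": 4, "rx": -0.1, "ry": 0, "rz": 0, "fingers": 1}, {"dx": 0, "dy": -8, "dz": 8, "rx": -0.2, "ry": 0, "rz": 0, "fingers": 1}, {"dx": 0, "dy": -11.5, "dz": 12, "rx": -0.29, "ry": 0, "rz": 0, "fingers": 1}, {"dx": 0, "dy": -11.5, "dz": 12, "rx": -0.29, "ry": 0, "rz": 0, "fingers": 1}, {"dx": 0, "dy": -11.5, "dz": 12, "rx": -0.29, "ry": 0, "rz": 0, "fingers": 1}, {"dx": 0, "dy": -11.5, "dz": 12, "rx": -0.29, "ry": 0, "rz": 0, "fingers": 1}, {"dx": 0, "dy": -11.5, "dz": 12, "rx": -0.29, "ry": 0, "rz": 0, "fingers": 1}, {"dx": 0, "dy": -11.5, "dz": 12, "rx": -0.29, "ry": 0, "rz": 0, "fingers": 1}]'

```text
clock: 3.45
position: [0.5372, 0.0569, 0.2595]
tool_rot: [0.493, 1.571, 0.494]
force: [-0.6, 0.2, -0.4]
grip_width: -0.0
```

```bash
python3 - <<'E'
from h import *
from workcell import *
s=telemetry.observe();print(s["clock"],s["position"],s["tool_rot"],s["qpos"],s["force"])
p=grab_frame("wrist");p["fish"]=1;cv2.imwrite("pics/wrist2.png",p["pixels"]);pickle.dump(p,open("wrist2.pkl","wb"))
for l in ["cover_a","taper_gauge","gauge_tip"]:
    for d in pinpoint(p,l): print(l,round(d["conf"],2),np.round(d["centre"]),onz(p,d["centre"],.07))
for i,d in enumerate(cut_out(p,"cover_a")):
    print(d["conf"],d["centre"]);np.save(f"m2_{i}.npy",d["pixels"])
E
```

```text
3.45 [0.53715365 0.05693295 0.25945953] [0.49317306 1.57057709 0.49386239] [-0.32478641  0.36669765  0.1440668   1.80807425 -0.06247943  0.97099361
  1.41659614] [-0.61336941  0.22554897 -0.41319418]
cover_a 0.71 [548.   0.] [0.28030111 0.40714497 0.07      ]
cover_a 0.65 [134. 242.] [ 0.60564486 -0.11009884  0.07      ]
taper_gauge 0.63 [208.  75.] [ 0.42517711 -0.01117926  0.07      ]
gauge_tip 0.96 [263. 149.] [0.50101226 0.04318235 0.07      ]
gauge_tip 0.61 [207.  76.] [ 0.42664921 -0.0122071   0.07      ]
0.94 [134.5, 242.5]
0.87 [426.8, 4.6]
0.87 [546.2, 16.2]
0.6 [370.1, 237.9]
```

View pics/wrist2.png

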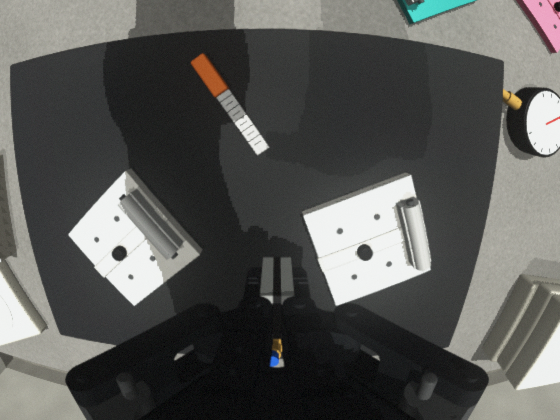

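```bash
python3 - <<'E'
import cv2,numpy as np
i=cv2.imread("pics/wrist2.png")
a=cv2.resize(i[160:320,60:220],None,fx=2.5,fy=2.5,interpolation=2);b=cv2.resize(i[160:320,290:450],None,fx=2.5,fy=2.5,interpolation=2)
cv2.imwrite("pics/c2.png",np.hstack([a,b]))
E
```

```text
(no output)
```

View pics/c2.png

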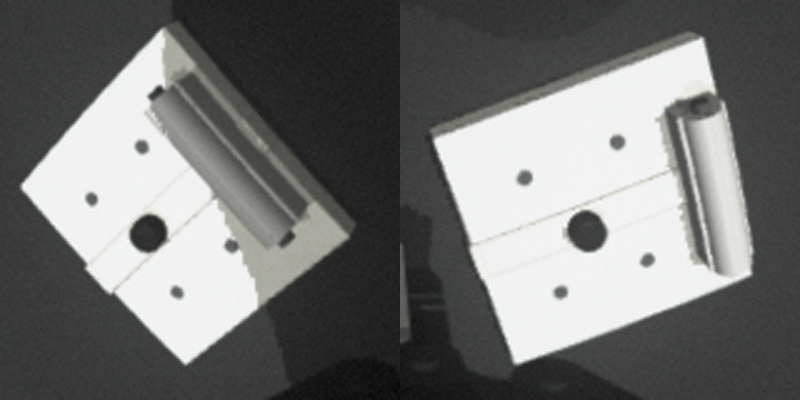

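```bash
python3 - <<'E'
from h import *
from scipy.optimize import least_squares
p=pickle.load(open("wrist2.pkl","rb"))
loc=np.array([[60,60],[-60,60],[60,-60],[-60,-60]])/1000.
for n,off,c in [("L",(60,160),[(22,187),(185,363),(165,28),(345,235)]),("R",(130,160),[(432,132),(513,363),(703,38),(750,275)])]:
    off=(60,160) if n=="L" else (290-160,160)
    px=np.array(c)/2.5+np.array(off)
    def f(q):
        x,y,a=q;Rz=np.array([[np.cos(a),-np.sin(a)],[np.sin(a),np.cos(a)]])
        w=loc@Rz.T+[x,y]
        return np.ravel([proj(p,[*k,.084])-u for k,u in zip(w,px)])
    r=least_squares(f,[.6,-.1 if n=="L" else .157,-2.3 if n=="L" else 3.0])
    print(n,r.x,np.round(r.fun,1)); print([np.round(onz(p,u,.084),4) for u in px])
for u in [(208,75),(202,55),(264,150)]: print(onz(p,u,.075))
E
```

```text
L [ 0.60237856 -0.11078659 -2.46922573] [-0.9 -0.2 -0.1  0.4 -0.8 -0.5  1.4  0.6]
[array([ 0.593 , -0.1937,  0.084 ]), array([ 0.6861, -0.1201,  0.084 ]), array([ 0.5186, -0.1003,  0.084 ]), array([ 0.6113, -0.0279,  0.084 ])]
R [0.59995582 0.16059371 3.4962304 ] [ 0.1  0.5 -0.1 -0.5  0.2 -0.2 -0.3 -0. ]
[array([0.564 , 0.0834, 0.084 ]), array([0.6778, 0.1254, 0.084 ]), array([0.523 , 0.1958, 0.084 ]), array([0.6354, 0.2381, 0.084 ])]
[ 0.42599746 -0.00983285  0.075     ]
[ 0.405364   -0.01577267  0.075     ]
[0.50174695 0.04446747 0.075     ]
```

>>> send_rows --rows '[{"dx": 0, "dy": -6, "dz": 1.5, "rx": 0, "ry": 0, "rz": 0, "fingers": 1}, {"dx": 0, "dy": -12, "dz": 3, "rx": 0, "ry": 0, "rz": 0, "fingers": 1}, {"dx": 0, "dy": -18, "dz": 4.5, "rx": 0, "ry": 0, "rz": 0, "fingers": 1}, {"dx": 2, "dy": -23.4, "dz": 5.8, "rx": 0, "ry": 0, "rz": 0, "fingers": 1}, {"dx": 6, "dy": -23.4, "dz": 5.8, "rx": 0, "ry": 0, "rz": 0, "fingers": 1}, {"dx": 11, "dy": -23.4, "dz": 5.8, "rx": 0, "ry": 0, "rz": 0, "fingers": 1}, {"dx": 15, "dy": -23.4, "dz": 5.8, "rx": 0, "ry": 0, "rz": 0, "fingers": 1}, {"dx": 15, "dy": -23.4, "dz": 5.8, "rx": 0, "ry": 0, "rz": 0, "fingers": 1}]'

```text
clock: 4.7
position: [0.5938, -0.1771, 0.107]
tool_rot: [2.938, 1.566, 2.938]
force: [-0.4, -0.2, 0.9]
grip_width: -0.0002
```

```bash
cat > st.py <<'E'
from h import *
from workcell import *
import sys
def st(n=3):
    F=[];
    for _ in range(n):
        grab_frame("wrist");s=telemetry.observe();F.append(s["force"])
    print("t",s["clock"],"pos",np.round(s["position"],4),"F",np.round(np.mean(F,0),2),"sd",np.round(np.std(F,0),2),"w",round(s["grip_width"],4)); return s
if __name__=="__main__":
    st(int(sys.argv[1]))
E
python3 st.py 4; python3 - <<'E'
from h import *
from workcell import *
p=grab_frame("wrist");cv2.imwrite("pics/wrist3.png",p["pixels"]);p["fish"]=1;pickle.dump(p,open("wrist3.pkl","wb"))
E
```

```text
t 4.9 pos [ 0.5963 -0.1778  0.1113] F [ 0.02 -0.14  0.31] sd [0.18 0.27 0.32] w 0.0003
```

View pics/wrist3.png

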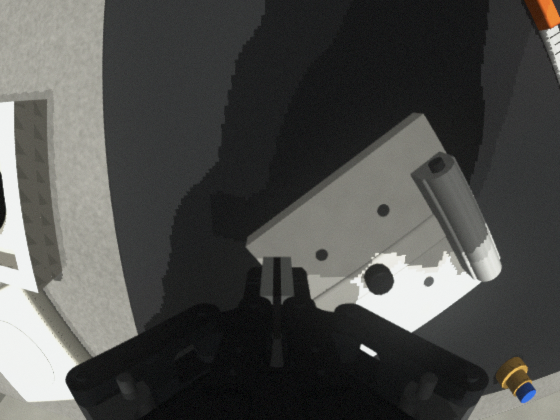

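>>> send_rows --rows '[{"dx": 0.5, "dy": 0, "dz": 0, "rx": 0, "ry": 0, "rz": 0, "fingers": 1}, {"dx": 1, "dy": 0, "dz": 0, "rx": 0, "ry": 0, "rz": 0, "fingers": 1}, {"dx": 1.4, "dy": 0, "dz": 0, "rx": 0, "ry": 0, "rz": 0, "fingers": 1}, {"dx": 1.5, "dy": 0, "dz": 0, "rx": 0, "ry": 0, "rz": 0, "fingers": 1}, {"dx": 1.6, "dy": 0, "dz": 0, "rx": 0, "ry": 0, "rz": 0, "fingers": 1}, {"dx": 1.7, "dy": 0, "dz": 0, "rx": 0, "ry": 0, "rz": 0, "fingers": 1}, {"dx": 1.75, "dy": 0, "dz": 0, "rx": 0, "ry": 0, "rz": 0, "fingers": 1}, {"dx": 1.75, "dy": 0, "dz": 0, "rx": 0, "ry": 0, "rz": 0, "fingers": 1}]'

```text
clock: 5.95
position: [0.5954, -0.1775, 0.0921]
tool_rot: [-0.14, 1.571, -0.14]
force: [-1.0, 0.7, 5.4]
grip_width: 0.0002
```

```bash
python3 st.py 4
```

```text
t 6.15 pos [ 0.5954 -0.1775  0.0921] F [-1.63  0.87  5.46] sd [0.33 0.56 0.23] w -0.0001
```

>>> send_rows --rows '[{"dx": -0.1, "dy": 0, "dz": 0, "rx": 0, "ry": 0, "rz": 0, "fingers": 1}, {"dx": -0.15, "dy": 0, "dz": 0, "rx": 0, "ry": 0, "rz": 0, "fingers": 1}, {"dx": -0.15, "dy": 0, "dz": 0, "rx": 0, "ry": 0, "rz": 0, "fingers": 1}, {"dx": -0.15, "dy": 0, "dz": 0, "rx": 0, "ry": 0, "rz": 0, "fingers": 1}, {"dx": -0.15, "dy": 0, "dz": 0, "rx": 0, "ry": 0, "rz": 0, "fingers": 1}, {"dx": -0.15, "dy": 0, "dz": 0, "rx": 0, "ry": 0, "rz": 0, "fingers": 1}, {"dx": -0.15, "dy": 0, "dz": 0, "rx": 0, "ry": 0, "rz": 0, "fingers": 1}, {"dx": -0.15, "dy": 0, "dz": 0, "rx": 0, "ry": 0, "rz": 0, "fingers": 1}]'

```text
clock: 7.15
position: [0.5953, -0.1775, 0.0933]
tool_rot: [-2.473, 1.571, -2.473]
force: [0.6, -0.6, 0.2]
grip_width: 0.0
```

```bash
python3 st.py 4
```

```text
t 7.35 pos [ 0.5953 -0.1775  0.0933] F [ 0.39 -0.18  0.21] sd [0.69 0.34 0.22] w 0.0002
```

>>> send_rows --rows '[{"dx": -2.5, "dy": 0, "dz": 0, "rx": 0, "ry": 0, "rz": 0, "fingers": 1}, {"dx": -2.5, "dy": 3, "dz": 3.7, "rx": 0, "ry": 0, "rz": 0, "fingers": 1}, {"dx": -2.5, "dy": 5.9, "dz": 7.3, "rx": 0, "ry": 0, "rz": 0, "fingers": 1}, {"dx": -2.0, "dy": 5.9, "dz": 7.3, "rx": 0, "ry": 0, "rz": 0, "fingers": 1}, {"dx": -1, "dy": 5.9, "dz": 7.3, "rx": 0, "ry": 0, "rz": 0, "fingers": 1}, {"dx": -0.4, "dy": 5.9, "dz": 7.3, "rx": 0, "ry": 0, "rz": 0, "fingers": 1}, {"dx": -0.1, "dy": 5.9, "dz": 7.3, "rx": 0, "ry": 0, "rz": 0, "fingers": 1}, {"dx": 0, "dy": 5.9, "dz": 7.3, "rx": 0, "ry": 0, "rz": 0, "fingers": 1}]'

```text
clock: 8.35
position: [0.6681, -0.1188, 0.0932]
tool_rot: [-2.723, 1.571, -2.724]
force: [0.8, -0.5, 0.1]
grip_width: 0.0002
```

```bash
python3 st.py 4
```

```text
t 8.55 pos [ 0.6684 -0.1185  0.0936] F [0.02 0.16 0.2 ] sd [0.36 0.5  0.31] w -0.0002
```

>>> send_rows --rows '[{"dx": -3, "dy": 0, "dz": 0, "rx": 0, "ry": 0, "rz": 0, "fingers": 1}, {"dx": -3, "dy": 6, "dz": -0.2, "rx": 0, "ry": 0, "rz": 0, "fingers": 1}, {"dx": -3, "dy": 12, "dz": -0.4, "rx": 0, "ry": 0, "rz": 0, "fingers": 1}, {"dx": -3, "dy": 18, "dz": -0.6, "rx": 0, "ry": 0, "rz": 0, "fingers": 1}, {"dx": -3, "dy": 23, "dz": -0.8, "rx": 0, "ry": 0, "rz": 0, "fingers": 1}, {"dx": -3, "dy": 25.2, "dz": -0.8, "rx": 0, "ry": 0, "rz": 0, "fingers": 1}, {"dx": -2, "dy": 25.2, "dz": -0.8, "rx": 0, "ry": 0, "rz": 0, "fingers": 1}, {"dx": -1, "dy": 25.2, "dz": -0.8, "rx": 0, "ry": 0, "rz": 0, "fingers": 1}]'

```text
clock: 9.55
position: [0.6604, 0.1316, 0.1026]
tool_rot: [-1.588, 1.57, -1.59]
force: [0.4, -0.4, -0.8]
grip_width: -0.0001
```

>>> send_rows --rows '[{"dx": 0.3, "dy": 0, "dz": 0, "rx": 0, "ry": 0, "rz": 0, "fingers": 1}, {"dx": 0.5, "dy": 0, "dz": 0, "rx": 0, "ry": 0, "rz": 0, "fingers": 1}, {"dx": 0.6, "dy": 0, "dz": 0, "rx": 0, "ry": 0, "rz": 0, "fingers": 1}, {"dx": 0.7, "dy": 0, "dz": 0, "rx": 0, "ry": 0, "rz": 0, "fingers": 1}, {"dx": 0.8, "dy": 0, "dz": 0, "rx": 0, "ry": 0, "rz": 0, "fingers": 1}, {"dx": 0.9, "dy": 0, "dz": 0, "rx": 0, "ry": 0, "rz": 0, "fingers": 1}, {"dx": 1.0, "dy": 0, "dz": 0, "rx": 0, "ry": 0, "rz": 0, "fingers": 1}, {"dx": 1.0, "dy": 0, "dz": 0, "rx": 0, "ry": 0, "rz": 0, "fingers": 1}]'

```text
clock: 10.55
position: [0.6603, 0.1336, 0.0932]
tool_rot: [-2.642, 1.571, -2.642]
force: [-0.1, 0.3, -0.5]
grip_width: 0.0006
```

```bash
python3 st.py 4
```

```text
t 10.75 pos [0.6603 0.1336 0.0933] F [-0.34  0.02  0.71] sd [0.18 0.16 0.41] w 0.0002
```

>>> send_rows --rows '[{"dx": -2.5, "dy": 0, "dz": 0, "rx": 0, "ry": 0, "rz": 0, "fingers": 1}, {"dx": -2.5, "dy": -1.6, "dz": -4.4, "rx": 0, "ry": 0, "rz": 0, "fingers": 1}, {"dx": -2.5, "dy": -3.3, "dz": -8.8, "rx": 0, "ry": 0, "rz": 0, "fingers": 1}, {"dx": -2.0, "dy": -3.3, "dz": -8.8, "rx": 0, "ry": 0, "rz": 0, "fingers": 1}, {"dx": -1, "dy": -3.3, "dz": -8.8, "rx": 0, "ry": 0, "rz": 0, "fingers": 1}, {"dx": -0.5, "dy": -3.3, "dz": -8.8, "rx": 0, "ry": 0, "rz": 0, "fingers": 1}, {"dx": -0.2, "dy": -3.3, "dz": -8.8, "rx": 0, "ry": 0, "rz": 0, "fingers": 1}, {"dx": 0, "dy": -3.3, "dz": -8.8, "rx": 0, "ry": 0, "rz": 0, "fingers": 1}]'

```text
clock: 11.75
position: [0.5725, 0.1004, 0.093]
tool_rot: [-2.275, 1.57, -2.275]
force: [-0.4, -2.0, 2.6]
grip_width: 0.0
```

```bash
python3 - <<'E'
from st import *
st(4)
p=grab_frame("wrist");cv2.imwrite("pics/wrist4.png",p["pixels"]);p["fish"]=1;pickle.dump(p,open("wrist4.pkl","wb"))
E
```

```text
t 11.95 pos [0.5725 0.1005 0.0935] F [-0.46 -0.73  2.42] sd [0.42 0.24 0.17] w 0.0001
```

View pics/wrist4.png

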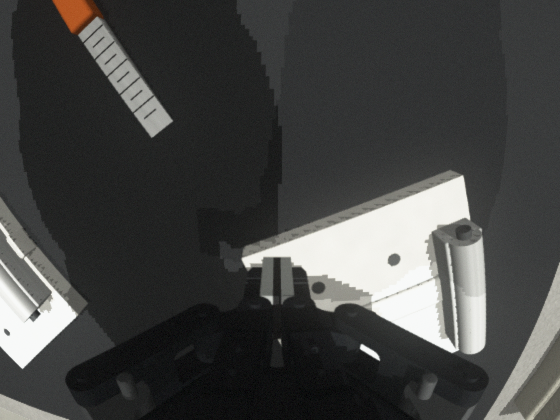

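>>> send_rows --rows '[{"dx": 0.03, "dy": 0, "dz": 0, "rx": 0, "ry": 0, "rz": 0, "fingers": 1}, {"dx": 0.06, "dy": 0, "dz": 0, "rx": 0, "ry": 0, "rz": 0, "fingers": 1}, {"dx": 0.09, "dy": 0, "dz": 0, "rx": 0, "ry": 0, "rz": 0, "fingers": 1}, {"dx": 0.1, "dy": 0, "dz": 0, "rx": 0, "ry": 0, "rz": 0, "fingers": 1}, {"dx": 0.1, "dy": 0, "dz": 0, "rx": 0, "ry": 0, "rz": 0, "fingers": 1}, {"dx": 0.1, "dy": 0, "dz": 0, "rx": 0, "ry": 0, "rz": 0, "fingers": 1}, {"dx": 0.1, "dy": 0, "dz": 0, "rx": 0, "ry": 0, "rz": 0, "fingers": 1}, {"dx": 0.1, "dy": 0, "dz": 0, "rx": 0, "ry": 0, "rz": 0, "fingers": 1}]'

```text
clock: 13.0
position: [0.5724, 0.1004, 0.0924]
tool_rot: [-0.487, 1.571, -0.487]
force: [0.5, -3.0, 5.7]
grip_width: -0.0003
```

```bash
python3 st.py 3
```

```text
t 13.15 pos [0.5724 0.1004 0.0924] F [-0.05 -3.53  5.38] sd [1.07 0.33 0.35] w -0.0001
```

>>> send_rows --rows '[{"dx": 0.01, "dy": 0, "dz": 0, "rx": 0, "ry": 0, "rz": 0, "fingers": 1}, {"dx": 0.02, "dy": 0, "dz": 0, "rx": 0, "ry": 0, "rz": 0, "fingers": 1}, {"dx": 0.03, "dy": 0, "dz": 0, "rx": 0, "ry": 0, "rz": 0, "fingers": 1}, {"dx": 0.03, "dy": 0, "dz": 0, "rx": 0, "ry": 0, "rz": 0, "fingers": 1}, {"dx": 0.03, "dy": 0, "dz": 0, "rx": 0, "ry": 0, "rz": 0, "fingers": 1}, {"dx": 0.03, "dy": 0, "dz": 0, "rx": 0, "ry": 0, "rz": 0, "fingers": 1}, {"dx": 0.03, "dy": 0, "dz": 0, "rx": 0, "ry": 0, "rz": 0, "fingers": 1}, {"dx": 0.03, "dy": 0, "dz": 0, "rx": 0, "ry": 0, "rz": 0, "fingers": 1}]'

```text
clock: 14.15
position: [0.5725, 0.1004, 0.0923]
tool_rot: [-0.229, 1.57, -0.23]
force: [-1.3, -4.1, 8.8]
grip_width: -0.0001
```

```bash
python3 - <<'E'
from st import *
st(2)
p=grab_frame("wrist");cv2.imwrite("pics/wrist5.png",p["pixels"]);p["fish"]=1;pickle.dump(p,open("wrist5.pkl","wb"))
p=grab_frame("side");pickle.dump(p,open("side5.pkl","wb"));
a=cv2.imread("pics/side0.png")[150:210,265:345];b=p["pixels"][150:210,265:345]
cv2.imwrite("pics/s5.png",cv2.resize(np.hstack([a,b]),None,fx=5,fy=5,interpolation=2))
a=cv2.imread("pics/wrist5.png");cv2.imwrite("pics/w5c.png",cv2.resize(a[150:370,230:510],None,fx=2.7,fy=2.7,interpolation=2))
E
```

```text
t 14.25 pos [0.5724 0.1004 0.0923] F [-1.06 -3.59  8.93] sd [0.31 0.06 0.12] w 0.0
```

View pics/w5c.png

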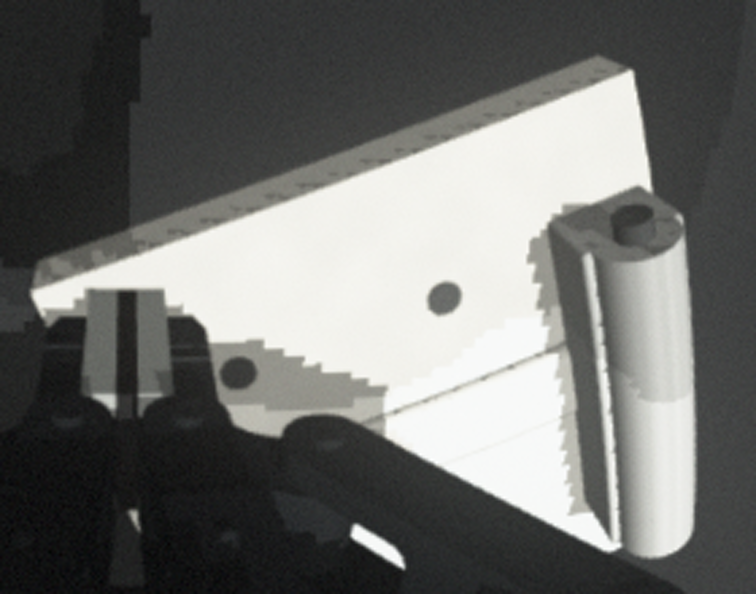

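View pics/s5.png

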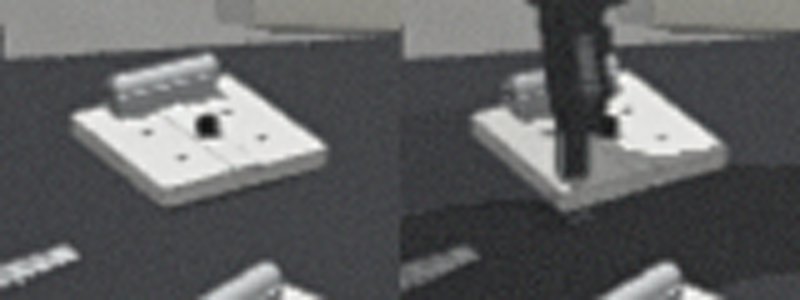

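>>> send_rows --rows '[{"dx": -0.3, "dy": 0, "dz": 0, "rx": 0, "ry": 0, "rz": 0, "fingers": 1}, {"dx": -0.8, "dy": 0, "dz": 0, "rx": 0, "ry": 0, "rz": 0, "fingers": 1}, {"dx": -3, "dy": 0, "dz": 0, "rx": 1, "ry": 0, "rz": 0, "fingers": 1}, {"dx": -6.8, "dy": -2, "dz": -3, "rx": 2, "ry": 0, "rz": 0, "fingers": 1}, {"dx": -6.8, "dy": -5, "dz": -6, "rx": 3, "ry": 0, "rz": 0, "fingers": 0.2}, {"dx": -6.8, "dy": -7, "dz": -9, "rx": 4, "ry": 0, "rz": 0, "fingers": 0.2}, {"dx": -6.8, "dy": -9, "dz": -12, "rx": 5, "ry": 0, "rz": 0, "fingers": 0.2}, {"dx": -6.8, "dy": -11.1, "dz": -14.7, "rx": 6, "ry": 0, "rz": 0, "fingers": 0.2}]'

```text
clock: 15.35
position: [0.4242, -0.0107, 0.1602]
tool_rot: [2.72, 1.57, 1.667]
force: [0.5, -0.6, -0.5]
grip_width: 0.0343
```

```bash
python3 - <<'E'
from h import *
from workcell import *
s=telemetry.observe();print(s["clock"],s["position"],s["qpos"],s["grip_width"],delta(s,(.425,-.011,.16),down(np.deg2rad(-54.6))))
E
```

```text
15.35 [ 0.42415673 -0.01071879  0.16015417] [-0.52794301  0.37899548  0.520187    2.20037594 -0.31731055  0.63275522
  0.73820762] 0.03429149393933049 (array([0.02, 0.06, 0.07]), array([ 8.43, -0.  ,  0.  ]))
```

>>> send_rows --rows '[{"dx": 0, "dy": 0, "dz": 0, "rx": 1.06, "ry": 0, "rz": 0, "fingers": 0.2}, {"dx": 0, "dy": 0, "dz": 0, "rx": 2.12, "ry": 0, "rz": 0, "fingers": 0.2}, {"dx": 0, "dy": 0, "dz": 0, "rx": 3.18, "ry": 0, "rz": 0, "fingers": 0.2}, {"dx": 0, "dy": 0, "dz": 0, "rx": 4.24, "ry": 0, "rz": 0, "fingers": 0.2}, {"dx": 0, "dy": 0, "dz": 0, "rx": 5.3, "ry": 0, "rz": 0, "fingers": 0.2}, {"dx": 0, "dy": 0, "dz": 0, "rx": 6.36, "ry": 0, "rz": 0, "fingers": 0.2}, {"dx": 0, "dy": 0, "dz": 0, "rx": 7.42, "ry": 0, "rz": 0, "fingers": 0.2}, {"dx": 0, "dy": 0, "dz": 0, "rx": 8.43, "ry": 0, "rz": 0, "fingers": 0.2}]'

```text
clock: 16.35
position: [0.4253, -0.01, 0.1601]
tool_rot: [-2.2, 1.57, 1.559]
force: [-0.2, 0.5, -0.1]
grip_width: 0.0341
```

```bash
python3 - <<'E'
from h import *
from workcell import *
s=telemetry.observe();print(s["clock"],s["position"],s["qpos"],s["grip_width"],delta(s,(.425,-.011,.16),down(np.deg2rad(-54.6))))
p=grab_frame("wrist");p["fish"]=1;cv2.imwrite("pics/wrist6.png",p["pixels"]);pickle.dump(p,open("wrist6.pkl","wb"))
for l in ["cover_a","taper_gauge","gauge_tip"]:
    for d in pinpoint(p,l): print(l,round(d["conf"],2),np.round(d["centre"]),onz(p,d["centre"],.07))
E
```

```text
16.35 [ 0.42527507 -0.01003179  0.16011303] [-0.81230626  0.51315024  0.93599719  2.20859638 -0.64486739  0.71913492
 -0.38146634] 0.03407070039624588 (array([0.01, 0.06, 0.08]), array([-0., -0.,  0.]))
cover_a 0.97 [ 22. 184.] [0.31872724 0.19375919 0.07      ]
taper_gauge 0.72 [268. 216.] [ 0.42419459 -0.00415736  0.07      ]
gauge_tip 0.74 [277.  87.] [0.50281777 0.04388089 0.07      ]
```

View pics/wrist6.png

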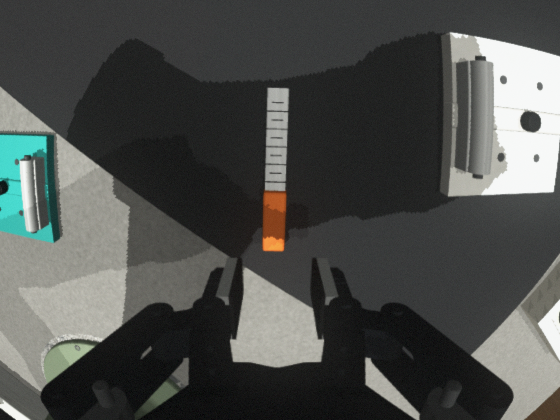

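```bash
python3 - <<'E'
from h import *
from workcell import telemetry
p=pickle.load(open("wrist6.pkl","rb"))
hsv=cv2.cvtColor(p["pixels"],cv2.COLOR_BGR2HSV)
m=cv2.inRange(hsv,(5,120,80),(20,255,255))
ys,xs=np.nonzero(m);k=(xs>240)&(xs<310);print(xs[k].min(),xs[k].max(),ys[k].min(),ys[k].max())
for r in (200,220,240): 
    q=xs[k&(ys==r)];print(r,q.min(),q.max())
g=p["pixels"][:,:,1]
for r in (95,120,150,180):
    q=np.nonzero(g[r,255:300]>100)[0]+255;print(r,q.min(),q.max())
A=onz(p,(274,249),.084);B=onz(p,(275,192),.084);T=onz(p,(278,88),.0715)
print(A,B,T, np.linalg.norm(T-B),np.linalg.norm(B-A),np.degrees(np.arctan2(*(T-B)[[1,0]])),np.degrees(np.arctan2(*(T-A)[[1,0]])))
E
```

```text
262 286 190 251
200 263 286
220 263 284
240 262 284
95 267 288
120 267 287
150 266 286
180 265 285
[ 0.41015755 -0.01958644  0.084     ] [0.44487214 0.00414813 0.084     ] [0.50259508 0.04273532 0.0715    ] 0.07054899144060246 0.04205272740864443 33.76231898654437 33.98801053129356
```

```bash
python3 - <<'E'
from h import *
from workcell import telemetry
s=telemetry.observe();print(delta(s,(.427,-.0082,.081),down(np.deg2rad(-56))))
E
```

```text
(array([ 7.9 , -0.06, -0.26]), array([0.2, 0. , 0. ]))
```

>>> send_rows --rows '[{"dx": 2, "dy": -0.06, "dz": -0.25, "rx": 0.2, "ry": 0, "rz": 0, "fingers": 0.2}, {"dx": 4, "dy": -0.06, "dz": -0.25, "rx": 0.2, "ry": 0, "rz": 0, "fingers": 0.2}, {"dx": 6, "dy": -0.06, "dz": -0.25, "rx": 0.2, "ry": 0, "rz": 0, "fingers": 0.2}, {"dx": 7, "dy": -0.06, "dz": -0.25, "rx": 0.2, "ry": 0, "rz": 0, "fingers": 0.2}, {"dx": 7.8, "dy": -0.06, "dz": -0.25, "rx": 0.2, "ry": 0, "rz": 0, "fingers": 0.2}, {"dx": 7.8, "dy": -0.06, "dz": -0.25, "rx": 0.2, "ry": 0, "rz": 0, "fingers": 0.2}, {"dx": 7.8, "dy": -0.06, "dz": -0.25, "rx": 0.2, "ry": 0, "rz": 0, "fingers": 0.5}, {"dx": 7.8, "dy": -0.06, "dz": -0.25, "rx": 0.2, "ry": 0, "rz": 0, "fingers": 0.7}]' --squeeze 20

```text
clock: 17.55
position: [0.4272, -0.0084, 0.0824]
tool_rot: [3.029, 1.57, 0.476]
force: [-0.9, 0.2, 5.9]
grip_width: 0.0156
```

```bash
python3 - <<'E'
from st import *
s=st(2)
p=grab_frame("wrist");p["fish"]=1;cv2.imwrite("pics/wrist7.png",p["pixels"]);pickle.dump(p,open("wrist7.pkl","wb"))
E
```

```text
t 17.65 pos [ 0.4272 -0.0084  0.0824] F [-1.79 -0.5   6.17] sd [0.81 0.17 0.04] w 0.0154
```

View pics/wrist7.png

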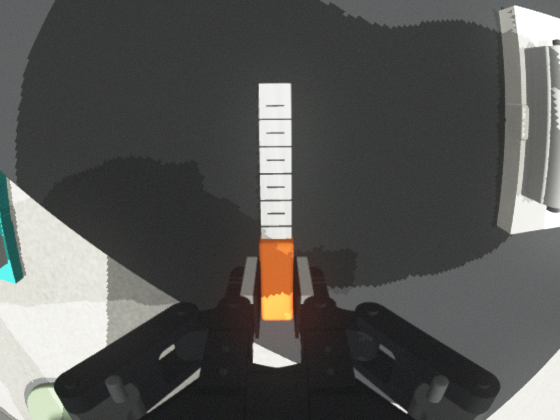

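```bash
python3 - <<'E'
from h import *
from workcell import telemetry
p=pickle.load(open("wrist7.pkl","rb"))
s=telemetry.observe();Tr=toolR(s)
t=onz(p,(275,84),.0717);print(t,Tr.T@(t-s["position"]))
t2=onz(p,(276,240),.0787);print(t2,Tr.T@(t2-s["position"]),np.linalg.norm(t-t2))
a=np.deg2rad(65.3);d=np.array([np.cos(a),np.sin(a),0])
corner=np.array([.5645,.0839,0])
L=np.linalg.norm((t-s["position"])[:2])
tgt=corner-d*(0.015+L);tgt[2]=.0828
print(L,tgt,delta(s,tgt,down(a-np.pi/2)))
E
```

```text
[0.50298965 0.04209754 0.0717    ] [ 0.01081091  0.00012483 -0.0910667 ]
[0.44479545 0.00269174 0.0787    ] [ 0.00376376  0.00058272 -0.02079217] 0.07062846977241274
0.09107401918026757 [ 0.52017516 -0.01246911  0.0828    ] (array([-0.03,  5.5 , -7.51]), array([-3.16, -0.  , -0.  ]))
```

>>> send_rows --rows '[{"dx": -0.06, "dy": 0, "dz": 0, "rx": 0, "ry": 0, "rz": 0, "fingers": 0.7}, {"dx": -0.06, "dy": 1.2, "dz": -1.5, "rx": -0.6, "ry": 0, "rz": 0, "fingers": 0.7}, {"dx": -0.06, "dy": 2.2, "dz": -3, "rx": -1.2, "ry": 0, "rz": 0, "fingers": 0.7}, {"dx": -0.06, "dy": 3.3, "dz": -4.5, "rx": -1.9, "ry": 0, "rz": 0, "fingers": 0.7}, {"dx": -0.06, "dy": 4.4, "dz": -6, "rx": -2.5, "ry": 0, "rz": 0, "fingers": 0.7}, {"dx": -0.06, "dy": 5, "dz": -6.8, "rx": -2.9, "ry": 0, "rz": 0, "fingers": 0.7}, {"dx": -0.06, "dy": 5.5, "dz": -7.5, "rx": -3.16, "ry": 0, "rz": 0, "fingers": 0.7}, {"dx": -0.06, "dy": 5.5, "dz": -7.5, "rx": -3.16, "ry": 0, "rz": 0, "fingers": 0.7}]'

```text
clock: 18.7
position: [0.5202, -0.0127, 0.0826]
tool_rot: [1.692, 1.571, -0.31]
force: [-0.4, -0.0, -1.4]
grip_width: 0.0152
```

```bash
python3 - <<'E'
from st import *
s=st(2); print(s["qpos"])
p=grab_frame("wrist");p["fish"]=1;cv2.imwrite("pics/wrist8.png",p["pixels"]);pickle.dump(p,open("wrist8.pkl","wb"))
E
```

```text
t 18.8 pos [ 0.5195 -0.0127  0.0826] F [ 0.05 -0.04 -0.32] sd [0.33 0.62 0.05] w 0.0152
[-0.51606004  0.69153527  0.60289848  2.0182345  -0.65840093  0.63233932
  0.09718704]
```

View pics/wrist8.png

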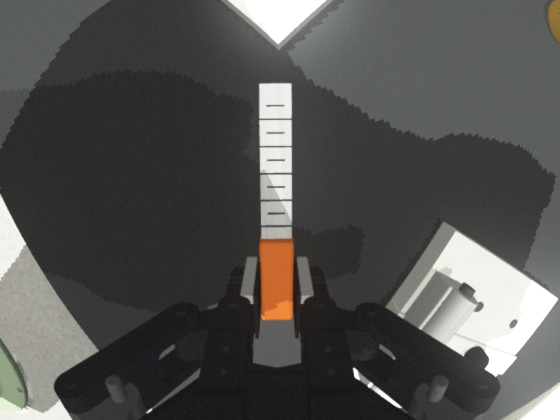

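```bash
python3 - <<'E'
from h import *
p=pickle.load(open("wrist8.pkl","rb"))
cv2.imwrite("pics/c8.png",cv2.resize(p["pixels"][0:100,215:345],None,fx=6,fy=6,interpolation=2))
t=onz(p,(275.5,83),.0717)
for z in (.0875,.074,.073): print(z,onz(p,(279.5,47),z),t)
E
```

```text
0.0875 [0.56531126 0.08127278 0.0875    ] [0.55822453 0.06969863 0.0717    ]
0.074 [0.56645954 0.08346029 0.074     ] [0.55822453 0.06969863 0.0717    ]
0.073 [0.5665446  0.08362232 0.073     ] [0.55822453 0.06969863 0.0717    ]
```

View pics/c8.png

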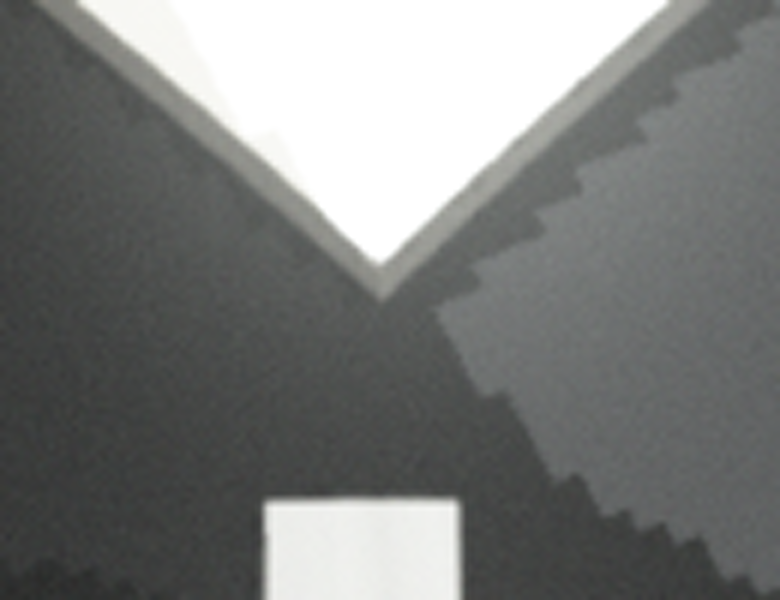

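>>> send_rows --rows '[{"dx": 0, "dy": 0.1, "dz": -0.4, "rx": 0, "ry": 0, "rz": 0, "fingers": 0.7}, {"dx": 0, "dy": 0.12, "dz": -0.8, "rx": 0, "ry": 0, "rz": 0, "fingers": 0.7}, {"dx": 0, "dy": 0.12, "dz": -1.2, "rx": 0, "ry": 0, "rz": 0, "fingers": 0.7}, {"dx": 0, "dy": 0.12, "dz": -1.6, "rx": 0, "ry": 0, "rz": 0, "fingers": 0.7}, {"dx": 0, "dy": 0.12, "dz": -2, "rx": 0, "ry": 0, "rz": 0, "fingers": 0.7}, {"dx": 0, "dy": 0.12, "dz": -2.3, "rx": 0, "ry": 0, "rz": 0, "fingers": 0.7}, {"dx": 0, "dy": 0.12, "dz": -2.4, "rx": 0, "ry": 0, "rz": 0, "fingers": 0.7}, {"dx": 0, "dy": 0.12, "dz": -2.4, "rx": 0, "ry": 0, "rz": 0, "fingers": 0.7}]'

```text
clock: 19.85
position: [0.531, 0.0086, 0.0826]
tool_rot: [-0.283, 1.571, -2.285]
force: [-0.0, 0.3, -1.6]
grip_width: 0.0152
```

```bash
python3 - <<'E'
from st import *
s=st(3)
p=grab_frame("wrist");p["fish"]=1;cv2.imwrite("pics/wrist9.png",p["pixels"]);pickle.dump(p,open("wrist9.pkl","wb"))
cv2.imwrite("pics/c9.png",cv2.resize(p["pixels"][0:140,190:370],None,fx=4,fy=4,interpolation=2))
E
```

```text
t 20.0 pos [0.531  0.0085 0.0826] F [ 0.23  0.44 -0.92] sd [0.59 0.36 0.07] w 0.0155
```

View pics/c9.png

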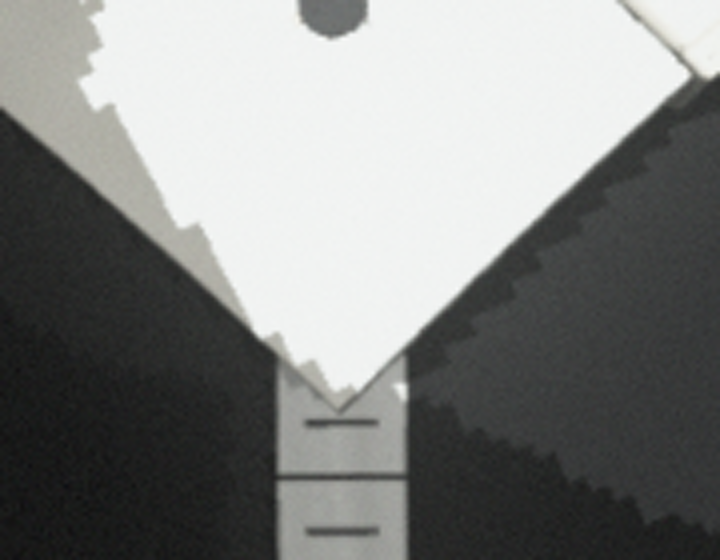

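>>> send_rows --rows '[{"dx": 0.02, "dy": 0, "dz": 0, "rx": 0, "ry": 0, "rz": 0, "fingers": 0.5}, {"dx": 0, "dy": 0, "dz": 0, "rx": 0, "ry": 0, "rz": 0, "fingers": 0.3}, {"dx": 0, "dy": 0, "dz": 0, "rx": 0, "ry": 0, "rz": 0, "fingers": 0.3}, {"dx": -3, "dy": 0, "dz": 0, "rx": 0, "ry": 0, "rz": 0, "fingers": 0.3}, {"dx": -3, "dy": 0, "dz": 4.2, "rx": 0, "ry": 0, "rz": 0, "fingers": 1}, {"dx": -3, "dy": 0, "dz": 4.2, "rx": 0, "ry": 0, "rz": 0, "fingers": 1}, {"dx": -1.5, "dy": 0, "dz": 4.2, "rx": 0, "ry": 0, "rz": 0, "fingers": 1}, {"dx": -0.5, "dy": 0, "dz": 4.2, "rx": 0, "ry": 0, "rz": 0, "fingers": 1}]'

```text
clock: 21.05
position: [0.5133, -0.0288, 0.0862]
tool_rot: [-1.248, 1.57, 3.034]
force: [0.2, -0.6, 0.4]
grip_width: 0.0
```

>>> send_rows --rows '[{"dx": 0.4, "dy": 0, "dz": 0, "rx": 0, "ry": 0, "rz": 0, "fingers": 1}, {"dx": 0.7, "dy": 0, "dz": 0, "rx": 0, "ry": 0, "rz": 0, "fingers": 1}, {"dx": 0.7, "dy": 0, "dz": 0, "rx": 0, "ry": 0, "rz": 0, "fingers": 1}, {"dx": 0.7, "dy": 0, "dz": 0, "rx": 0, "ry": 0, "rz": 0, "fingers": 1}, {"dx": 0.7, "dy": 0, "dz": 0, "rx": 0, "ry": 0, "rz": 0, "fingers": 1}, {"dx": 0.7, "dy": 0, "dz": 0, "rx": 0, "ry": 0, "rz": 0, "fingers": 1}, {"dx": 0.7, "dy": 0, "dz": 0, "rx": 0, "ry": 0, "rz": 0, "fingers": 1}, {"dx": 0.7, "dy": 0, "dz": 0, "rx": 0, "ry": 0, "rz": 0, "fingers": 1}]'

```text
clock: 22.05
position: [0.5135, -0.0295, 0.0806]
tool_rot: [1.498, 1.571, -0.504]
force: [0.3, 0.6, -0.5]
grip_width: -0.0003
```

```bash
cat >> st.py <<'E'
def shot(n,r=None,k=1):
    p=grab_frame("wrist");p["fish"]=1;pickle.dump(p,open(f"wrist{n}.pkl","wb"))
    i=p["pixels"]
    if r: i=cv2.resize(i[r[0]:r[1],r[2]:r[3]],None,fx=k,fy=k,interpolation=2)
    cv2.imwrite(f"pics/w{n}.png",i);return p
def fa(n=6):
    """force along gauge (outside force component opposing push) averaged"""
    F=[]
    for _ in range(n): grab_frame("wrist");s=telemetry.observe();F.append(toolR(s).T@s["force"])
    F=np.array(F);print("t",round(s["clock"],2),"pos",np.round(s["position"],4),"Ftool(x,y,z)",F.mean(0).round(2),"se",(F.std(0)/np.sqrt(n)).round(2))
E
python3 -c "
from st import *
fa(6);shot(10)"
```

```text
t 22.35 pos [ 0.5135 -0.0295  0.0806] Ftool(x,y,z) [-0.06  0.09 -0.07] se [0.13 0.11 0.16]
```

View pics/w10.png

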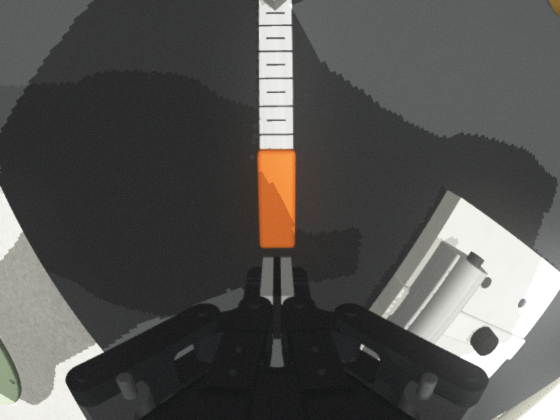

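>>> send_rows --rows '[{"dx": 0, "dy": 0, "dz": -0.3, "rx": 0, "ry": 0, "rz": 0, "fingers": 1}, {"dx": 0, "dy": 0, "dz": -0.5, "rx": 0, "ry": 0, "rz": 0, "fingers": 1}, {"dx": 0, "dy": 0, "dz": -0.7, "rx": 0, "ry": 0, "rz": 0, "fingers": 1}, {"dx": 0, "dy": 0, "dz": -0.8, "rx": 0, "ry": 0, "rz": 0, "fingers": 1}, {"dx": 0, "dy": 0, "dz": -0.9, "rx": 0, "ry": 0, "rz": 0, "fingers": 1}, {"dx": 0, "dy": 0, "dz": -1, "rx": 0, "ry": 0, "rz": 0, "fingers": 1}, {"dx": 0, "dy": 0, "dz": -1.1, "rx": 0, "ry": 0, "rz": 0, "fingers": 1}, {"dx": 0, "dy": 0, "dz": -1.2, "rx": 0, "ry": 0, "rz": 0, "fingers": 1}]'

```text
clock: 23.4
position: [0.5185, -0.0186, 0.0806]
tool_rot: [-0.662, 1.571, -2.664]
force: [-0.8, -0.1, -0.6]
grip_width: 0.0003
```

```bash
python3 -c "
from st import *
fa(6);shot(11,(0,280,190,370),2.8)"
```

```text
t 23.7 pos [ 0.5185 -0.0186  0.0806] Ftool(x,y,z) [-0.45 -0.11 -0.06] se [0.21 0.2  0.22]
```

View pics/w11.png

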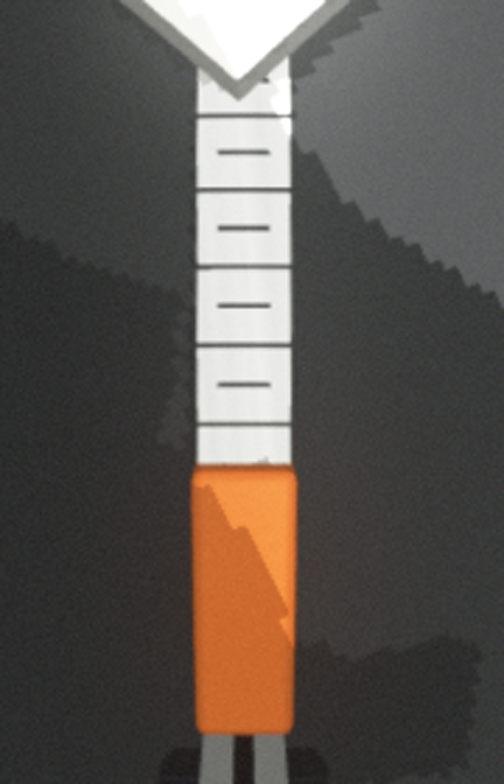

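>>> send_rows --rows '[{"dx": 0, "dy": 0, "dz": -0.03, "rx": 0, "ry": 0, "rz": 0, "fingers": 1}, {"dx": 0, "dy": 0, "dz": -0.07, "rx": 0, "ry": 0, "rz": 0, "fingers": 1}, {"dx": 0, "dy": 0, "dz": -0.1, "rx": 0, "ry": 0, "rz": 0, "fingers": 1}, {"dx": 0, "dy": 0, "dz": -0.14, "rx": 0, "ry": 0, "rz": 0, "fingers": 1}, {"dx": 0, "dy": 0, "dz": -0.17, "rx": 0, "ry": 0, "rz": 0, "fingers": 1}, {"dx": 0, "dy": 0, "dz": -0.2, "rx": 0, "ry": 0, "rz": 0, "fingers": 1}, {"dx": 0, "dy": 0, "dz": -0.23, "rx": 0, "ry": 0, "rz": 0, "fingers": 1}, {"dx": 0, "dy": 0, "dz": -0.25, "rx": 0, "ry": 0, "rz": 0, "fingers": 1}]'

```text
clock: 24.75
position: [0.5195, -0.0165, 0.0806]
tool_rot: [0.108, 1.571, -1.893]
force: [-1.6, -2.0, 1.2]
grip_width: 0.0002
```

```bash
python3 -c "
from st import *
fa(5)"
```

```text
t 25.0 pos [ 0.5195 -0.0164  0.0806] Ftool(x,y,z) [-0.96 -0.16  3.28] se [0.17 0.21 0.21]
```

```bash
python3 -c "
from st import *
shot(12,(0,280,190,370),2.8)"
```

```text
(no output)
```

View pics/w12.png

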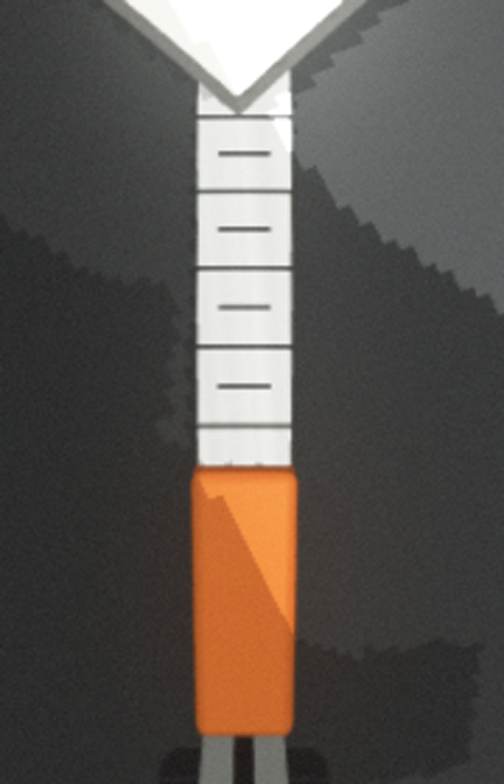

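>>> send_rows --rows '[{"dx": 0, "dy": 0, "dz": 0.6, "rx": 0, "ry": 0, "rz": 0, "fingers": 1}, {"dx": -2.5, "dy": 0, "dz": 0.8, "rx": 0, "ry": 0, "rz": 0, "fingers": 1}, {"dx": -3, "dy": 0, "dz": -1, "rx": 0, "ry": 0, "rz": 0, "fingers": 0.2}, {"dx": -3, "dy": 0, "dz": -3.3, "rx": 0, "ry": 0, "rz": 0, "fingers": 0.2}, {"dx": -3, "dy": 0, "dz": -3.3, "rx": 0, "ry": 0, "rz": 0, "fingers": 0.2}, {"dx": -2, "dy": 0, "dz": -3.3, "rx": 0, "ry": 0, "rz": 0, "fingers": 0.2}, {"dx": -0.8, "dy": 0, "dz": -3.3, "rx": 0, "ry": 0, "rz": 0, "fingers": 0.2}, {"dx": -0.2, "dy": 0, "dz": -3.3, "rx": 0, "ry": 0, "rz": 0, "fingers": 0.2}]'

```text
clock: 26.05
position: [0.5327, 0.0131, 0.0815]
tool_rot: [-0.923, 1.57, -2.926]
force: [1.0, -0.1, 0.0]
grip_width: 0.0341
```

```bash
python3 -c "
from st import *
fa(1);shot(13,(0,300,190,370),2.6)"
```

```text
t 26.1 pos [0.5327 0.0132 0.0812] Ftool(x,y,z) [ 0.7  -0.03  0.44] se [0. 0. 0.]
```

View pics/w13.png

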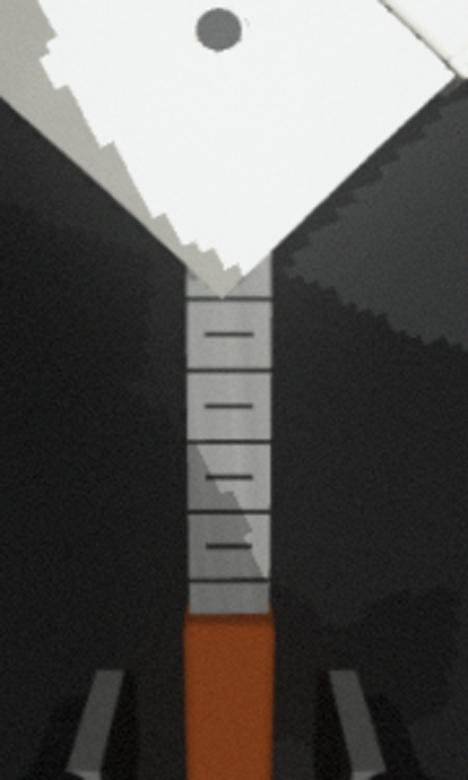

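>>> send_rows --rows '[{"dx": -0.05, "dy": 0, "dz": 0, "rx": 0, "ry": 0, "rz": 0, "fingers": 0.7}, {"dx": -0.05, "dy": 0, "dz": 0, "rx": 0, "ry": 0, "rz": 0, "fingers": 0.7}, {"dx": -0.05, "dy": 0, "dz": 0, "rx": 0, "ry": 0, "rz": 0, "fingers": 0.7}, {"dx": -0.05, "dy": 0, "dz": 0, "rx": 0, "ry": 0, "rz": 0, "fingers": 0.7}, {"dx": -0.05, "dy": 0, "dz": 0.1, "rx": 0, "ry": 0, "rz": 0, "fingers": 0.7}, {"dx": -0.05, "dy": 0, "dz": 0.2, "rx": 0, "ry": 0, "rz": 0, "fingers": 0.7}, {"dx": -0.05, "dy": 0, "dz": 0.25, "rx": 0, "ry": 0, "rz": 0, "fingers": 0.7}, {"dx": -0.05, "dy": 0, "dz": 0.25, "rx": 0, "ry": 0, "rz": 0, "fingers": 0.7}]'

```text
clock: 27.15
position: [0.5326, 0.0116, 0.0833]
tool_rot: [2.528, 1.57, 0.527]
force: [1.2, 3.1, 6.8]
grip_width: 0.0154
```

```bash
python3 -c "
from st import *
fa(3);shot(14,(0,300,190,370),2.6)"
```

```text
t 27.3 pos [0.5326 0.0116 0.0833] Ftool(x,y,z) [-5.66 -0.1  -3.33] se [0.22 0.32 0.49]
```

View pics/w14.png

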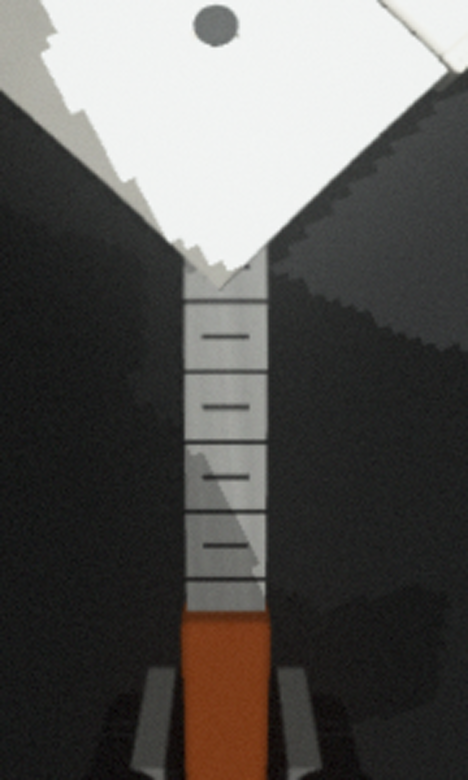

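>>> send_rows --rows '[{"dx": -0.03, "dy": 0, "dz": 0, "rx": 0, "ry": 0, "rz": 0, "fingers": 0.3}, {"dx": -0.03, "dy": 0, "dz": 0, "rx": 0, "ry": 0, "rz": 0, "fingers": 0.3}, {"dx": -2, "dy": 0, "dz": 0, "rx": 0, "ry": 0, "rz": 0, "fingers": 0.3}, {"dx": -3, "dy": 0, "dz": 1, "rx": 0, "ry": 0, "rz": 0, "fingers": 0.5}, {"dx": -3, "dy": 0, "dz": 4.2, "rx": 0, "ry": 0, "rz": 0, "fingers": 1}, {"dx": -2.5, "dy": 0, "dz": 4.2, "rx": 0, "ry": 0, "rz": 0, "fingers": 1}, {"dx": -1, "dy": 0, "dz": 4.0, "rx": 0, "ry": 0, "rz": 0, "fingers": 1}, {"dx": 0.15, "dy": 0, "dz": 3.8, "rx": 0, "ry": 0, "rz": 0, "fingers": 1}]'

```text
clock: 28.35
position: [0.5163, -0.0225, 0.0802]
tool_rot: [-1.278, 1.57, 3.004]
force: [0.3, -0.4, 0.2]
grip_width: -0.0003
```

```bash
python3 -c "
from st import *
fa(3);shot(15,(0,300,190,370),2.6)"
```

```text
t 28.5 pos [ 0.516  -0.0229  0.0807] Ftool(x,y,z) [ 0.35 -0.35 -0.19] se [0.6  0.58 0.03]
```

View pics/w15.png

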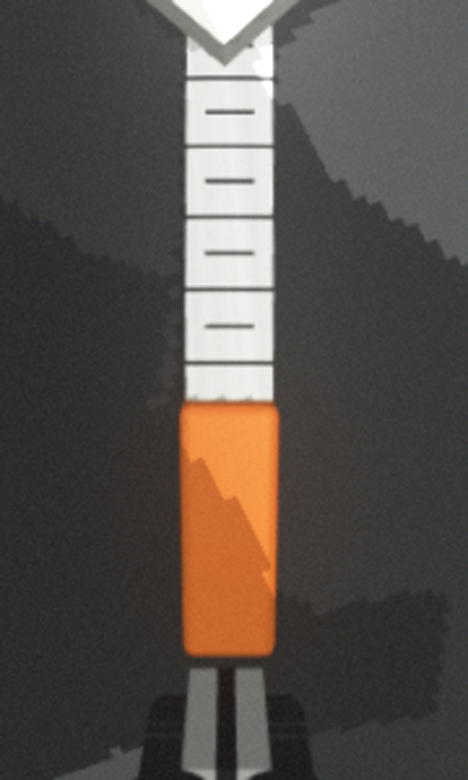

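>>> send_rows --rows '[{"dx": 0, "dy": 0, "dz": -0.2, "rx": 0, "ry": 0, "rz": 0, "fingers": 1}, {"dx": 0, "dy": 0, "dz": -0.4, "rx": 0, "ry": 0, "rz": 0, "fingers": 1}, {"dx": 0, "dy": 0, "dz": -0.5, "rx": 0, "ry": 0, "rz": 0, "fingers": 1}, {"dx": 0, "dy": 0, "dz": -0.53, "rx": 0, "ry": 0, "rz": 0, "fingers": 1}, {"dx": 0, "dy": 0, "dz": -0.56, "rx": 0, "ry": 0, "rz": 0, "fingers": 1}, {"dx": 0, "dy": 0, "dz": -0.58, "rx": 0, "ry": 0, "rz": 0, "fingers": 1}, {"dx": 0, "dy": 0, "dz": -0.6, "rx": 0, "ry": 0, "rz": 0, "fingers": 1}, {"dx": 0, "dy": 0, "dz": -0.6, "rx": 0, "ry": 0, "rz": 0, "fingers": 1}]'

```text
clock: 29.55
position: [0.5189, -0.0178, 0.0816]
tool_rot: [0.24, 1.571, -1.762]
force: [-0.6, -2.2, 0.9]
grip_width: 0.0002
```

```bash
python3 -c "
from st import *
fa(6)"
```

```text
t 29.85 pos [ 0.5189 -0.0177  0.0816] Ftool(x,y,z) [-1.53  0.21  1.82] se [0.22 0.15 0.07]
```

>>> send_rows --rows '[{"dx": 0, "dy": 0, "dz": -0.01, "rx": 0, "ry": 0, "rz": 0, "fingers": 1}, {"dx": 0, "dy": 0, "dz": -0.02, "rx": 0, "ry": 0, "rz": 0, "fingers": 1}, {"dx": 0, "dy": 0, "dz": -0.03, "rx": 0, "ry": 0, "rz": 0, "fingers": 1}, {"dx": 0, "dy": 0, "dz": -0.04, "rx": 0, "ry": 0, "rz": 0, "fingers": 1}, {"dx": 0, "dy": 0, "dz": -0.04, "rx": 0, "ry": 0, "rz": 0, "fingers": 1}, {"dx": 0, "dy": 0, "dz": -0.04, "rx": 0, "ry": 0, "rz": 0, "fingers": 1}, {"dx": 0, "dy": 0, "dz": -0.04, "rx": 0, "ry": 0, "rz": 0, "fingers": 1}, {"dx": 0, "dy": 0, "dz": -0.04, "rx": 0, "ry": 0, "rz": 0, "fingers": 1}]'

```text
clock: 30.85
position: [0.5191, -0.0174, 0.0816]
tool_rot: [-0.134, 1.571, -2.136]
force: [-1.1, -2.5, 0.9]
grip_width: -0.0001
```

```bash
python3 -c "
from st import *
fa(6);shot(16,(0,300,190,370),2.6)"
```

```text
t 31.15 pos [ 0.5191 -0.0174  0.0816] Ftool(x,y,z) [-1.77 -0.07  2.56] se [0.13 0.19 0.17]
```

View pics/w16.png

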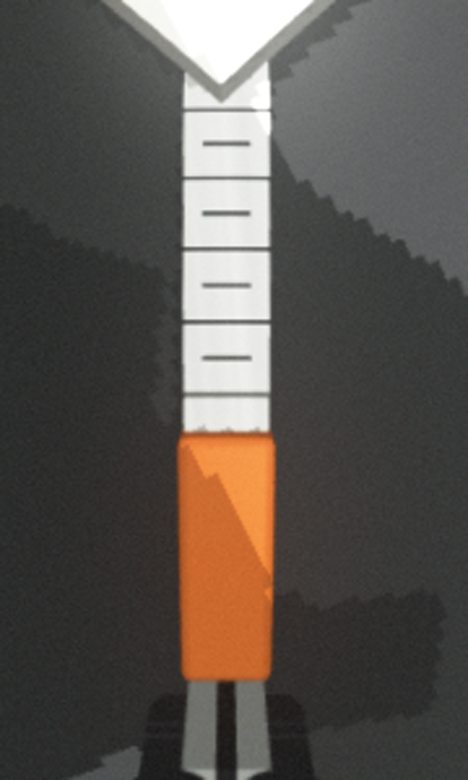

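>>> send_rows --rows '[{"dx": 0, "dy": 0, "dz": 0.1, "rx": 0, "ry": 0, "rz": 0, "fingers": 1}, {"dx": 0, "dy": 0, "dz": 0.5, "rx": 0, "ry": 0, "rz": 0, "fingers": 1}, {"dx": 0, "dy": 0, "dz": 1, "rx": 0, "ry": 0, "rz": 0, "fingers": 1}, {"dx": -3, "dy": 0, "dz": 1, "rx": 0, "ry": 0, "rz": 0, "fingers": 1}, {"dx": -6, "dy": 0, "dz": 0, "rx": 0, "ry": 0, "rz": 0, "fingers": 1}, {"dx": -8, "dy": 0, "dz": -1, "rx": 0, "ry": 0, "rz": 0, "fingers": 1}, {"dx": -8, "dy": 0, "dz": -2, "rx": 0, "ry": 0, "rz": 0, "fingers": 1}, {"dx": -8, "dy": 0, "dz": -2, "rx": 0, "ry": 0, "rz": 0, "fingers": 1}]'

```text
clock: 32.2
position: [0.5273, 0.0015, 0.1609]
tool_rot: [-1.357, 1.57, 2.925]
force: [-0.4, -0.6, -0.3]
grip_width: 0.0003
```

```bash
python3 - <<'E'
from st import *
p=shot(17)
for l in ["cover_a","taper_gauge","gauge_tip"]:
    for d in pinpoint(p,l): print(l,round(d["conf"],2),np.round(d["centre"]),onz(p,d["centre"],.07))
q=grab_frame("side");a=cv2.imread("pics/side0.png")[150:250,240:370];b=q["pixels"][150:250,240:370]
cv2.imwrite("pics/s17.png",cv2.resize(np.hstack([a,b]),None,fx=3,fy=3,interpolation=2))
fa(2)
E
```

```text
cover_a 0.89 [411. 297.] [ 0.60496743 -0.11669076  0.07      ]
taper_gauge 0.92 [273. 198.] [0.53240011 0.0155402  0.07      ]
t 32.55 pos [5.272e-01 5.000e-04 1.614e-01] Ftool(x,y,z) [ 0.04 -0.3   0.57] se [0.03 0.08 0.11]
```

View pics/w17.png

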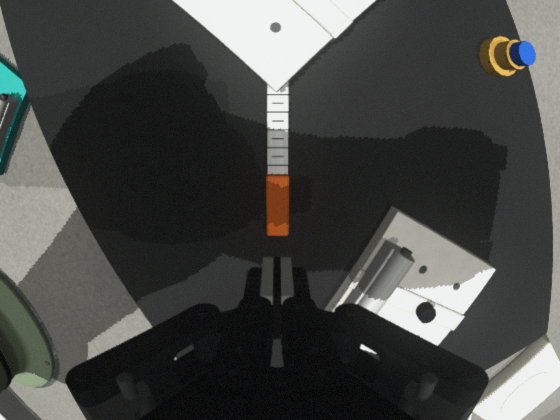

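View pics/s17.png

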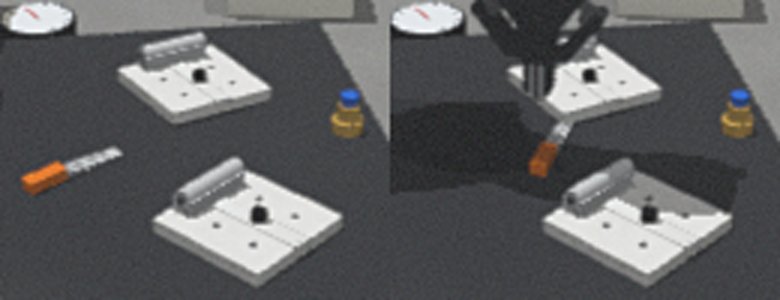

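```bash
python3 -c "
from workcell import job
print(job.job_done())"
```

```text
the job is handed in; nothing more can be done
None
```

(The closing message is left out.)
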